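Shut two pottery drawers, leave the bowl's open to dry

TASK

Three drawers of the low chest on the pottery bench stand open. With the fingertips, push the two drawers that hold the cup and the jar fully shut, but leave the drawer with the wide bowl open just as it stands, so that the bowl can dry. Do not touch or lift the bowl, the cup or the jar, keep them standing in their drawers, and leave everything else around the chest alone.

Things in the scene. Friction and masses are not known exactly. Their poses are not given: they have to be found in the camera images.
- chest: low plywood chest screwed to the bench, 220 deep (its x) x 443 wide (y) x 70 mm high (z), open above but for a 65 mm shelf along its back (wooden tools lie there), with three equal drawers side by side, 145 mm centre to centre. Origin at the centre of its underside, on the bench. Its -x side is the front, facing the robot at yaw 0; +y is the robot's left. Drawer trays: 190 mm long, 130 wide, walls to 60 mm and floor 16 mm above the bench.
- drawer_left (a joint): left (chest +y) drawer of the chest. 0 = fully shut (rigid stop), positive = metres pulled out towards the chest's front (chest -x); starts 0.08 to 0.115. Plain slide on runners, no spring or catch: about 1.5 N plus light damping to push, stays where it is left.
- face_left (a point): point on the outer (robot-side) face of the left (chest +y) drawer's flat pale wooden front, mid-width, 55 mm above the bench; moves with the drawer. Axes as the chest's: pushing towards +x shuts it. The front is 139 wide, 14 mm thick, from 4 to 74 mm above the bench, no handle; shut, it stands 14 mm proud of the chest's front edge.
- drawer_middle (a joint): middle drawer of the chest. 0 = fully shut (rigid stop), positive = metres pulled out towards the chest's front (chest -x); starts 0.08 to 0.115. Plain slide on runners, no spring or catch: about 1.5 N plus light damping to push, stays where it is left.
- face_middle (a point): point on the outer (robot-side) face of the middle drawer's flat pale wooden front, mid-width, 55 mm above the bench; moves with the drawer. Axes as the chest's: pushing towards +x shuts it. The front is 139 wide, 14 mm thick, from 4 to 74 mm above the bench, no handle; shut, it stands 14 mm proud of the chest's front edge.
- drawer_right (a joint): right (chest -y) drawer of the chest. 0 = fully shut (rigid stop), positive = metres pulled out towards the chest's front (chest -x); starts 0.08 to 0.115. Plain slide on runners, no spring or catch: about 1.5 N plus light damping to push, stays where it is left.
- face_right (a point): point on the outer (robot-side) face of the right (chest -y) drawer's flat pale wooden front, mid-width, 55 mm above the bench; moves with the drawer. Axes as the chest's: pushing towards +x shuts it. The front is 139 wide, 14 mm thick, from 4 to 74 mm above the bench, no handle; shut, it stands 14 mm proud of the chest's front edge.
- bowl: wide, low terracotta bowl, 82 mm across the rim, 42 mm high, standing loose in one of the drawers, any of the three. Origin at the centre of its foot.
- cup: plain terracotta cup without handle, 58 mm across, 64 mm high, standing loose in another drawer. Origin at the centre of its foot.
- jar: small closed white jar with a steel cap, 52 mm across, 58 mm high, standing loose in the remaining drawer. Origin at the centre of its foot.
- water_pot: bystander: open white ceramic pot, 86 mm across, 75 mm high, on the bench to one side of the chest. Origin at the centre of its foot.
- glaze_bottle: bystander: white bottle with black cap, 60 mm across, 90 mm high, on the bench to the other side of the chest. Origin at the centre of its foot.
There are look-alikes about, which are no part of the job. Leave any purple look-alike of the cup alone.

How it is judged:
At the end, for the whole second after the job is handed in: The two drawers holding the cup and the jar are shut to within 5 mm; the front of the drawer holding the bowl is within 12 mm of where it started; bowl, cup and jar stand upright (within 0.2 rad), at rest on their drawer floors (((y of bowl in the frame of chest above 0.0725 m and distance of face_left from where it was at the start of the episode below 0.012 m and value of joint each of drawer_middle, drawer_right below 0.005 m) or (y of bowl in the frame of chest between -0.0725 and 0.0725 m and distance of face_middle from where it was at the start of the episode below 0.012 m and value of joint each of drawer_left, drawer_right below 0.005 m) or (y of bowl in the frame of chest below -0.0725 m and distance of face_right from where it was at the start of the episode below 0.012 m and value of joint each of drawer_left, drawer_middle below 0.005 m)) and angle between each of bowl, cup, jar's own z axis and vertical below 0.2 rad and linear speed of each of bowl, cup, jar below 0.02 m/s and z of each of bowl, cup, jar in the frame of chest below 0.026 m); the robot touches nothing.
It fails at once if the bowl is touched by the robot, tipped over or lifted (contact force between any of the fingers, the arm and bowl above 0.5 N or angle between bowl's own z axis and vertical above 0.5 rad or z of bowl in the frame of chest above 0.03 m).
It fails at once if the cup is touched by the robot, tipped over or lifted (contact force between any of the fingers, the arm and cup above 0.5 N or angle between cup's own z axis and vertical above 0.5 rad or z of cup in the frame of chest above 0.03 m).
It fails at once if the jar is touched by the robot, tipped over or lifted (contact force between any of the fingers, the arm and jar above 0.5 N or angle between jar's own z axis and vertical above 0.5 rad or z of jar in the frame of chest above 0.03 m).
It fails at once if the pot or the bottle is moved more than 20 mm (distance of any of water_pot, glaze_bottle from where it was at the start of the episode above 0.02 m).
It also fails if it takes over 51 s, if anything falls off the work surface, if the arm or the gripper's body presses on something with over 40 N, if the wrist force passes 120 N, or if a joint passes its speed limit or range.

ROBOT

A 6-joint arm with a two-finger parallel gripper is mounted at the origin on the work surface. World frame = base frame: x ahead of the robot, y to its left, z up, the work surface at z = 0. Lengths are in m, angles in rad, forces in N, time in s.
With the tool pointing down it reaches from about 0.375 to 0.9 m from the base axis. Payload 3.1 kg.
Tool frame: the origin (TCP) lies midway between the tips of the shut fingers; the grasp point (between the pads) lies 19 mm behind it (manip.hold_point_z is the distance from the TCP to the grasp point, in m); x points along the fingers, y is the direction in which the jaws open and shut, and the axes are right-handed (so a half turn about x gives the same grasp; the last joint's range is limited). The gripper opens to 85 mm and grips with 20 to 120 N. Pads are 22 mm wide; open, the fingers measure 114 mm over their backs; the gripper's body (76 mm by 85 mm) begins 54 mm behind the grasp point. The pads swing forward as they close: fully open they stand 13 mm farther back than shut.
Start: joints at [1.121, 0.527, 1.433, -0, 1.181, -0.178], TCP at [0.167, 0.602, 0.231] pointing down, gripper open.
Joint ranges: [-3.08, 3.08], [-0.75, 2.2], [0.22, 2.44], [-1.43, 4.57], [0, 2.65], [-2.85, 2.85]. Speed limits (rad/s): [2.79, 2.79, 3.14, 3.14, 3.14, 3.14].

INTERFACE

Orientations are given as a unit quaternion [x, y, z, w].
In Python, from station import manip, snapshot gives the robot as it stands.
- The arm moves only by the tool play_rows, never from a script. Its argument "series" is a list of rows, each a list of 4 numbers: the shift along the tool's x, y, z in m, then the turn about the tool's x in degrees. In form: [[tx, ty, tz, spin], ...]. A call has 1 to 20 rows; each row is the pose to reach, as a shift and turn from the pose measured when the call began, along the tool's axes at that moment; what a row does not reach only later rows make up. A row lasts 1/10 s, in which the tool goes at most 50 mm and 8.59 degrees, less where a joint would pass 70% of its speed; a pose out of reach is approached as far as the arm can. A call with a gripper value outside its range is refused whole. "claw" is the opening in per cent of the stroke, from 0 (shut) to 100 (fully open), set as the call begins (left out, the last holds). The fingers move at their own pace and stop on an object; "force" is the grip in N (left out, the last holds). Time passes only in rows, so rows that repeat a pose let the fingers close. It gives the time, the measured TCP pose, the force and the opening at its end, in the units of the state.
- manip.sense(): the state, without advancing time (a new reading comes with each control period).
- snapshot(name): name is "scene" or "top" or "wrist"; returns a dict with "image" (480x640x3 uint8, blue, green, red), "depth" (480x640 float32, m along the optical axis (not along the pixel's ray), 0 where there is no reading), "fov_y" (degrees; the focal length in pixels is half the picture's height over the tangent of half this angle, whatever the lens; pixels are square), "cx", "cy" (the principal point, pixels), "R" (3x3) and "t" (3): a world point X has camera coordinates R X + t. Camera axes: x right, y down, z forward; pixel columns grow to the right and rows downward; lengths in m; the calibration is good to about 2 mm. A picture is of the moment at which its call begins.
- manip.sign_off(): hands the job in, once; it reports no verdict.
The state is a dict: "t": time; "q": joint angles; "qd": joint speeds; "tau": joint torques, N m; "tcp_pos": TCP position; "tool_rot": TCP orientation; "force": force on the tool from outside, world axes, zero at the start; "ft_torque": the same for the moment, N m; "finger_gap": opening from 0.0 (shut) to 1.0 (fully open).
Only numpy, scipy, OpenCV 4.12 (cv2) and the standard library are available. Lean on these libraries where they do the work, as an engineer would, in place of code of your own. Each camera call takes 0.05 s, during which the arm holds its last target.

## Working session

There is one attempt and no reset: what is moved stays moved. The work goes in short steps, Python scripts to look and compute and a tool call to move; the robot and the scene stay as the last step left them, time stands still between calls to the robot, and variables do not carry over. Pictures are saved under pics/ and viewed, and the job is handed in when it is done.

Besides the shell and the picture viewer there is one more tool, called after "Request:" by a JSON object that holds its "api" and its "payload". play_rows: Moves the arm, as the interface text tells. Its arguments: {"type":"object","properties":{"series":{"type":"array","items":{"type":"array","items":{"type":"number"}}},"claw":{"type":"number"},"force":{"type":"number"}},"required":["series"]}

```bash
mkdir -p pics; ls; python3 - <<'E'
from station import manip, snapshot
import cv2,numpy as np
s=manip.sense();print({k:np.round(v,3).tolist() for k,v in s.items()})
for n in ("scene","top"):
    d=snapshot(n);cv2.imwrite(f"pics/{n}0.png",d["image"]);np.savez(f"{n}0.npz",**d)
    print(n,d["fov_y"],d["cx"],d["cy"],np.round(d["R"],3).tolist(),np.round(d["t"],3))
E
```

```text
pics
{'t': 0.0, 'q': [1.122, 0.528, 1.434, 0.0, 1.181, -0.179], 'qd': [-0.001, 0.0, -0.001, -0.001, -0.001, -0.0], 'tau': [0.001, -44.235, -17.802, -0.0, 0.008, -0.0], 'tcp_pos': [0.167, 0.602, 0.23], 'tool_rot': [0.095, 0.701, -0.096, 0.7], 'force': [0.646, -0.201, -0.302], 'ft_torque': [-0.013, -0.045, -0.014], 'finger_gap': 1.002}
scene 43.37930826060639 318.6296733369636 233.3812204982859 [[0.546, 0.838, -0.005], [0.708, -0.464, -0.532], [-0.448, 0.287, -0.847]] [-0.328 -0.365  1.707]
top 54.737517338883535 324.78047218765084 241.23471035006548 [[-0.003, -1.0, -0.002], [-0.999, 0.003, -0.035], [0.035, 0.001, -0.999]] [0.019 0.569 0.959]
```

View pics/scene0.png

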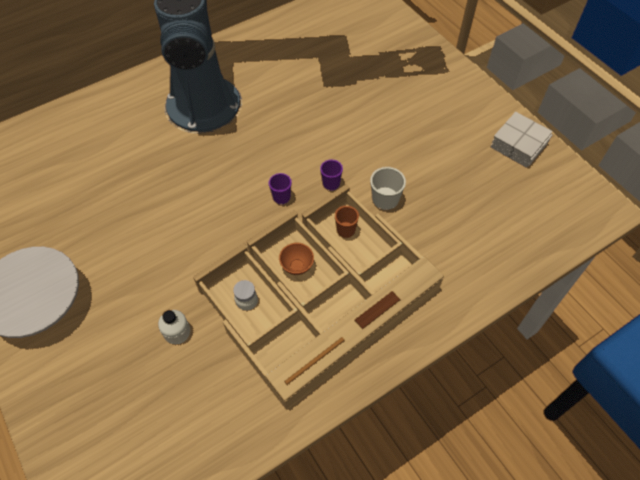

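View pics/top0.png

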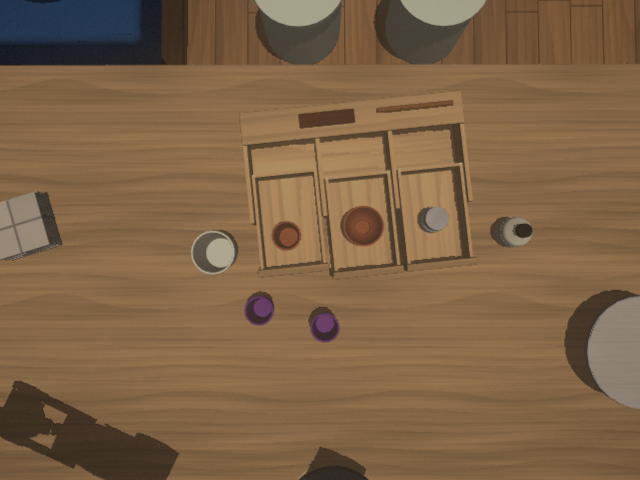

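The top view shows the cup in the left drawer at (287,236), the bowl in the middle at (363,226) and the jar on the right at (435,219). Purple look-alikes stand in front of the left and middle drawers at (260,310) and (324,326). Next I'll measure the fronts and the obstacles.

```bash
cat > h.py <<'E'
import numpy as np
def f(d): return 240/np.tan(np.radians(float(d["fov_y"]))/2)
def ray(d,u,v,z):
    R=d["R"];t=d["t"];c=-R.T@t;r=R.T@np.array([(u-d["cx"])/f(d),(v-d["cy"])/f(d),1.]);return c+r*(z-c[2])/r[2]
def cloud(d):
    v,u=np.mgrid[:480,:640];Z=d["depth"];P=np.stack([(u-d["cx"])/f(d)*Z,(v-d["cy"])/f(d)*Z,Z],-1);return (P-d["t"])@d["R"]
E
python3 - <<'E'
import cv2
from h import *
d=dict(np.load("top0.npz"));im=d["image"];P=cloud(d)
cv2.imwrite("pics/crop.png",cv2.resize(im[80:350,180:550],None,fx=2.1,fy=2.1,interpolation=2))
# chest + drawers by height
z=P[...,2]
hm=np.clip(z/0.12*255,0,255).astype(np.uint8);cv2.imwrite("pics/hm.png",cv2.resize(hm[80:350,180:550],None,fx=2.1,fy=2.1,interpolation=0))
# purple
hsv=cv2.cvtColor(im,cv2.COLOR_BGR2HSV);m=((hsv[...,0]>125)&(hsv[...,0]<165)&(hsv[...,1]>80)).astype(np.uint8)
n,l,st,c=cv2.connectedComponentsWithStats(m)
for i in range(1,n):
    if st[i,4]>50:
        Q=P[l==i];top=Q[Q[:,2]>np.percentile(Q[:,2],97)-.01];print("purple",c[i].round(),"rim min",top.min(0).round(3),"max",top.max(0).round(3))
# front strips: points z 0.066..0.08
for nm,u0,u1 in(("L",262,322),("M",336,396),("R",408,470)):
    pts=[]
    for u in range(u0,u1,4):
        col=P[250:285,u];k=np.where((col[:,2]>.068)&(col[:,2]<.082))[0]
        if len(k): pts.append(np.r_[col[k[-1]],col[k[0]][:1]])
    pts=np.array(pts);a=np.polyfit(pts[:,1],pts[:,0],1);print(nm,len(pts),"slope",a.round(3),"yrange",pts[:,1].min().round(3),pts[:,1].max().round(3),"x front mean",pts[:,0].mean().round(3),"back",pts[:,3].mean().round(3),"z",pts[:,2].mean().round(3),"resid",np.std(pts[:,0]-np.polyval(a,pts[:,1])).round(4))
for nm,r in(("pot",(213,252)),("bottle",(516,232)),("cup",(287,236)),("bowl",(363,226)),("jar",(435,219))):print(nm,P[r[1],r[0]].round(3))
E
```

```text
purple [261. 308.] rim min [0.404 0.016 0.058] max [0.534 0.175 0.978]
purple [324. 325.] rim min [ 0.371 -0.008  0.058] max [0.426 0.045 0.068]
L 15 slope [-0.099  0.512] yrange 0.031 0.14 x front mean 0.504 back 0.518 z 0.074 resid 0.0006
M 15 slope [-0.099  0.494] yrange -0.113 -0.004 x front mean 0.499 back 0.512 z 0.074 resid 0.0006
R 16 slope [-0.103  0.494] yrange -0.26 -0.144 x front mean 0.515 back 0.527 z 0.074 resid 0.0006
pot [0.547 0.252 0.007]
bottle [ 0.583 -0.353  0.08 ]
cup [0.579 0.096 0.022]
bowl [ 0.599 -0.061  0.023]
jar [ 0.609 -0.197  0.078]
```

View pics/crop.png

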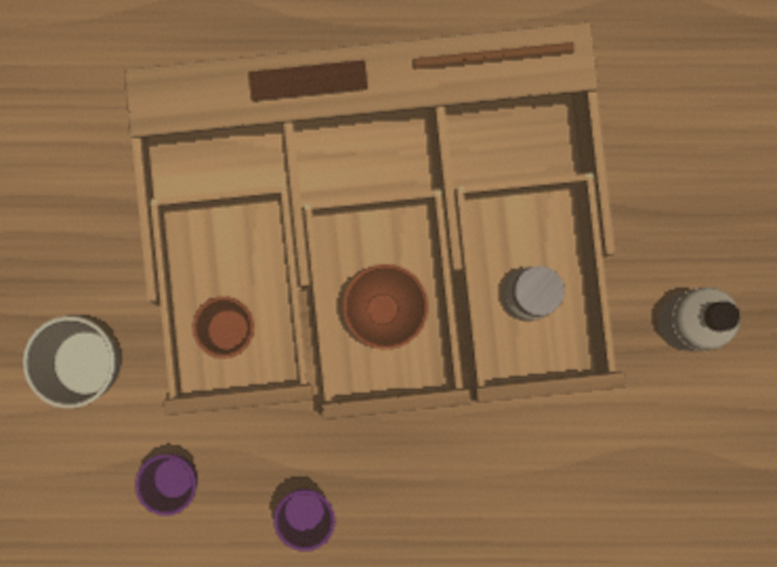

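View pics/hm.png

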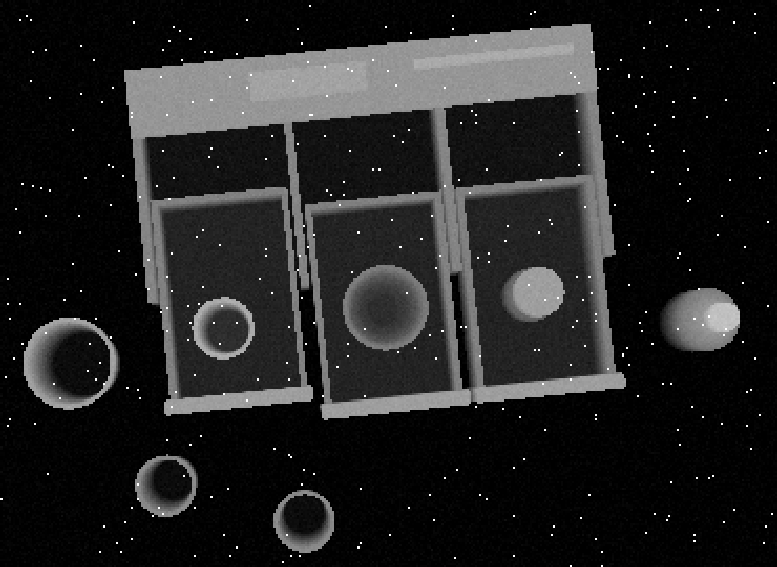

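```bash
python3 - <<'E'
import cv2
from h import *
from station import manip
from scipy.spatial.transform import Rotation as Ro
d=dict(np.load("top0.npz"));P=cloud(d)
for r0,r1,c0,c1,h in((292,328,240,276,.06),(308,345,306,342,.06),(225,280,185,240,.07)):
    Q=P[r0:r1,c0:c1].reshape(-1,3);Q=Q[(Q[:,2]>h-.008)&(Q[:,2]<h+.012)];
    lo,hi=np.percentile(Q,1,0),np.percentile(Q,99,0);print("rim",lo.round(3),hi.round(3),len(Q))
yaw=np.arctan(.099);ex=np.array([np.cos(yaw),np.sin(yaw)]);ey=np.array([-ex[1],ex[0]])
# shelf back edge
pts=[]
for u in range(250,455,5):
    col=P[85:130,u];k=np.where((col[:,2]>.055)&(col[:,2]<.09))[0]
    if len(k)>10: pts.append(col[k[0]+0])
pts=np.array(pts);print("shelf slope",np.polyfit(pts[:,1],pts[:,0],1).round(4), "z",np.median(pts[:,2]).round(3),"back ex-coord",np.median(pts[:,:2]@ex).round(4))
b=np.median(pts[:,:2]@ex)
# sides
S=P[95:110+0,230:475].reshape(-1,3)
S=P[90:140,225:480].reshape(-1,3);S=S[(S[:,2]>.06)&(S[:,2]<.08)];y=S[:,:2]@ey;lo,hi=np.percentile(y,.3),np.percentile(y,99.7);yc=(lo+hi)/2;print("y range",lo,hi,hi-lo)
print("yaw deg",np.degrees(yaw))
for nm,sl,x0,ym,off in(("L",-.099,.504,.0855,.145),("M",-.099,.499,-.0585,0),("R",-.103,.515,-.202,-.145)):
    xc=np.dot([x0,ym],ex); sh=b-.220-.014; c=xc*ex+(yc+off)*ey; s=sh*ex+(yc+off)*ey
    print(nm,"open",round(sh-xc,4),"face mid",c.round(3),"shut",s.round(3))
s=manip.sense();R=Ro.from_quat(s["tool_rot"]).as_matrix();print(R.round(3))
for nm,v in (("ytool",R[:,1]),("ztool",R[:,2])):print(nm,np.degrees(np.arctan2(v[1],v[0])))
E
```

```text
rim [0.403 0.122 0.053] [0.458 0.176 0.068] 231
rim [ 0.37  -0.008  0.052] [0.425 0.047 0.068] 231
rim [0.503 0.195 0.062] [0.587 0.278 0.079] 408
shelf slope [-0.1008  0.8392] z 0.07 back ex-coord 0.835
y range -0.33530249126243944 0.10461822512147025 0.43992071638390967
yaw deg 5.653859044235844
L open 0.0911 face mid [0.505 0.08 ] shut [0.595 0.089]
M open 0.1102 face mid [ 0.5   -0.066] shut [ 0.609 -0.056]
R open 0.1084 face mid [ 0.516 -0.211] shut [ 0.624 -0.2  ]
[[-0.001  0.268  0.964]
 [-0.002  0.964 -0.268]
 [-1.    -0.002 -0.   ]]
ytool 74.48368669093031
ztool -15.51634965883938
```

Request:
{"api": "play_rows", "payload": {"series": [[0,-0.01,0.011,-1],[0,-0.03,0.032,-2],[0,-0.06,0.063,-4],[0,-0.09,0.095,-5],[0,-0.12,0.126,-6],[0,-0.15,0.158,-8],[0,-0.18,0.189,-9],[0,-0.21,0.221,-11],[0,-0.24,0.252,-12],[0,-0.27,0.284,-14],[0,-0.3,0.315,-15],[0,-0.33,0.347,-17],[0,-0.36,0.378,-18],[0,-0.385,0.404,-20],[0,-0.405,0.425,-21],[0,-0.417,0.438,-21.2],[0,-0.421,0.442,-21.2],[0,-0.421,0.442,-21.2],[0,-0.421,0.442,-21.2]], "claw": 0}}

```text
t: 2.0
tcp_pos: [0.4792, 0.0784, 0.2308]
tool_rot: [-0.036, 0.707, 0.035, 0.705]
force: [-0.5, -0.4, -0.5]
finger_gap: 0.003
```

Request:
{"api": "play_rows", "payload": {"series": [[0.01,0,0,0],[0.03,0,0,0],[0.055,0,0,0],[0.08,0,0,0],[0.105,0,0,0],[0.13,0,0,0],[0.15,0,0,0],[0.165,0,0,0],[0.175,0,0,0],[0.18,0,0,0],[0.18,0,0,0]]}}

```text
t: 3.1
tcp_pos: [0.4783, 0.0787, 0.0504]
tool_rot: [-0.036, 0.707, 0.035, 0.705]
force: [0.6, 0.5, 1.2]
finger_gap: 0.0
```

```bash
python3 - <<'E'
from station import manip, snapshot
import cv2,numpy as np
from scipy.spatial.transform import Rotation as Ro
s=manip.sense();print(s["t"],s["tcp_pos"],s["force"]);print(Ro.from_quat(s["tool_rot"]).as_matrix().round(3))
a=snapshot("scene")["image"][140:420,140:500];cv2.imwrite("pics/a1.png",cv2.resize(a,None,fx=2,fy=2))
E
```

```text
3.1 [0.47833472 0.07865558 0.05036218] [0.55966225 0.46138862 1.21815857]
[[-0.003 -0.1    0.995]
 [-0.001  0.995  0.1  ]
 [-1.    -0.001 -0.003]]
```

View pics/a1.png

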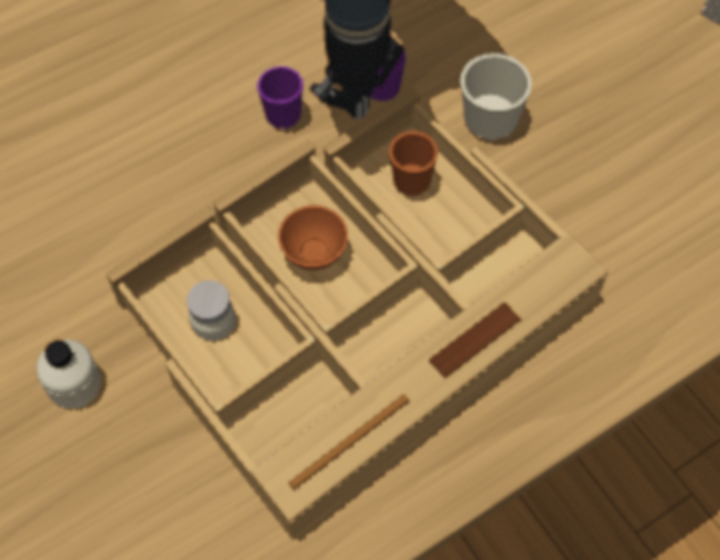

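The fingers stand in front of the left front and clear of the purple cups. Push gently.

Request:
{"api": "play_rows", "payload": {"series": [[0,0,0.004,0],[0,0,0.008,0],[0,0,0.011,0],[0,0,0.014,0],[0,0,0.017,0],[0,0,0.021,0],[0,0,0.025,0],[0,0,0.03,0],[0,0,0.035,0],[0,0,0.04,0],[0,0,0.045,0],[0,0,0.05,0],[0,0,0.055,0],[0,0,0.06,0],[0,0,0.065,0],[0,0,0.07,0],[0,0,0.075,0],[0,0,0.08,0],[0,0,0.084,0],[0,0,0.088,0]]}}

```text
t: 5.15
tcp_pos: [0.5666, 0.0874, 0.0506]
tool_rot: [-0.036, 0.707, 0.035, 0.705]
force: [-2.2, 0.6, 1.8]
finger_gap: 0.001
```

Request:
{"api": "play_rows", "payload": {"series": [[0,0,0.003,0],[0,0,0.006,0],[0,0,0.008,0],[0,0,0.01,0],[0,0,0.012,0],[0,0,0.013,0],[0,0,0.014,0],[0,0,0.014,0]]}}

```text
t: 5.95
tcp_pos: [0.5808, 0.0887, 0.0506]
tool_rot: [-0.036, 0.707, 0.035, 0.706]
force: [-0.1, 0.1, -0.2]
finger_gap: -0.001
```

```bash
cat > look.py <<'E'
import sys,cv2
from station import manip,snapshot
from h import *
s=manip.sense();print(s["t"].__round__(2),s["tcp_pos"].round(4) if hasattr(s["tcp_pos"],"round") else s["tcp_pos"],s["force"])
d=snapshot("top");cv2.imwrite(f"pics/{sys.argv[1]}.png",cv2.resize(d["image"][80:350,180:550],None,fx=2.1,fy=2.1))
P=cloud(d);yaw=np.arctan(.0995);ex=np.array([np.cos(yaw),np.sin(yaw)]);ey=np.array([-ex[1],ex[0]])
Q=P[80:300,180:550].reshape(-1,3);Q=Q[(Q[:,2]>.071)&(Q[:,2]<.078)];X=Q[:,:2]@ex-.601;Y=Q[:,:2]@ey+.1155
for n,o in(("L",.145),("M",0),("R",-.145)):
    k=(abs(Y-o)<.06)&(X>-.13)&(X<.02)
    k=(abs(Y-o)<.06)&(X>-.13)&(X<.03)
    x=np.sort(X[k]); print(n,len(x), "front-edge rel. shut (m):",np.percentile(x,[2,25,50]).round(4) if len(x) else None)
E
python3 look.py b1
```

```text
5.95 [0.5808 0.0887 0.0506] [-0.14477392  0.07003654 -0.17475518]
L 11 front-edge rel. shut (m): [-0.0025  0.0022  0.0051]
M 427 front-edge rel. shut (m): [-0.1105 -0.1073 -0.1037]
R 854 front-edge rel. shut (m): [-0.1094 -0.103  -0.0961]
```

View pics/b1.png

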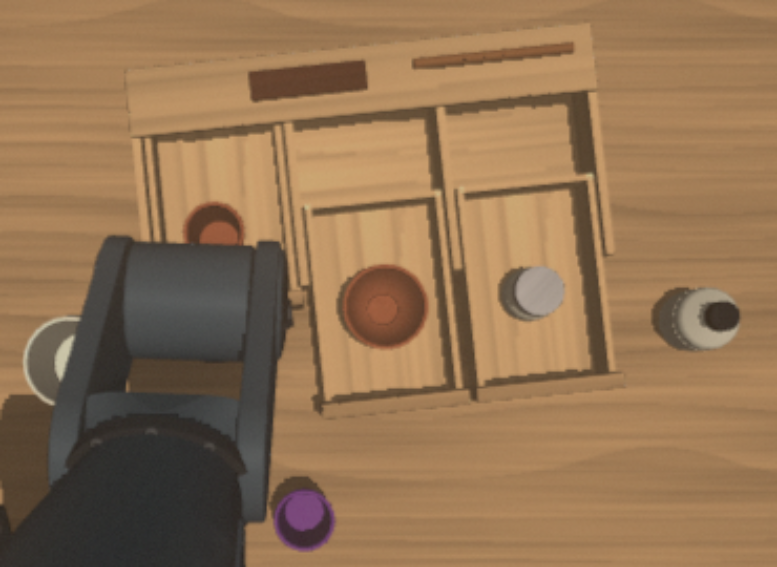

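Nearly shut, and the stop has not been felt yet. Advance in small steps until the force rises.

Request:
{"api": "play_rows", "payload": {"series": [[0,0,0.001,0],[0,0,0.002,0],[0,0,0.003,0],[0,0,0.003,0]]}}

```text
t: 6.4
tcp_pos: [0.5841, 0.089, 0.0506]
tool_rot: [-0.036, 0.707, 0.035, 0.706]
force: [-0.2, -0.1, 0.1]
finger_gap: 0.002
```

Request:
{"api": "play_rows", "payload": {"series": [[0,0,0.001,0],[0,0,0.002,0],[0,0,0.003,0]]}}

```text
t: 6.7
tcp_pos: [0.5858, 0.0892, 0.0505]
tool_rot: [-0.036, 0.708, 0.035, 0.705]
force: [-5.1, -0.6, 5.4]
finger_gap: 0.004
```

Request:
{"api": "play_rows", "payload": {"series": [[0,0,0.002,0],[0,0,0.003,0],[0,0,0.003,0]]}}

```text
t: 7.0
tcp_pos: [0.5857, 0.0893, 0.0506]
tool_rot: [-0.036, 0.71, 0.035, 0.702]
force: [-7.4, -1.6, 6.7]
finger_gap: -0.001
```

The stop is firm: the tool no longer advances and the force holds. Back off and rise.

Request:
{"api": "play_rows", "payload": {"series": [[0,0,-0.006,0],[0,0,-0.015,0],[0,0,-0.025,0],[0,0,-0.035,0],[-0.01,0,-0.04,0],[-0.03,0,-0.045,0],[-0.06,0,-0.05,0],[-0.09,0,-0.05,0],[-0.11,0,-0.05,0],[-0.12,0,-0.05,0],[-0.12,0,-0.05,0]]}}

```text
t: 8.1
tcp_pos: [0.5383, 0.0844, 0.1729]
tool_rot: [-0.036, 0.709, 0.035, 0.704]
force: [0.3, -0.0, 0.7]
finger_gap: 0.001
```

```bash
python3 - <<'E'
from station import manip
import numpy as np
from scipy.spatial.transform import Rotation as Ro
s=manip.sense();R=Ro.from_quat(s["tool_rot"]).as_matrix();p=np.array(s["tcp_pos"]);print(p,R.round(3));print(R.T@(np.array([.487,-.213,p[2]])-p))
E
```

```text
[0.53832343 0.08444506 0.17288703] [[-0.007 -0.101  0.995]
 [-0.002  0.995  0.101]
 [-1.    -0.002 -0.007]]
[ 0.0010554  -0.2907553  -0.08104256]
```

Retreat x first, then sweep sideways.

Request:
{"api": "play_rows", "payload": {"series": [[0,-0.005,-0.015,0],[0,-0.015,-0.04,0],[0,-0.03,-0.065,0],[0,-0.05,-0.078,0],[0,-0.08,-0.081,0],[0,-0.11,-0.081,0],[0,-0.14,-0.081,0],[0,-0.17,-0.081,0],[0,-0.2,-0.081,0],[0,-0.23,-0.081,0],[0,-0.255,-0.081,0],[0,-0.275,-0.081,0],[0,-0.287,-0.081,0],[0,-0.29,-0.081,0],[0,-0.29,-0.081,0]]}}

```text
t: 9.6
tcp_pos: [0.4864, -0.2118, 0.1733]
tool_rot: [-0.036, 0.709, 0.035, 0.703]
force: [-0.6, 0.4, 0.9]
finger_gap: 0.001
```

```bash
python3 look.py c1
```

```text
9.6 [ 0.4864 -0.2118  0.1733] [-0.63859078  0.44182407  0.93431387]
L 423 front-edge rel. shut (m): [0.0016 0.0047 0.0081]
M 429 front-edge rel. shut (m): [-0.1105 -0.1072 -0.1039]
R 849 front-edge rel. shut (m): [-0.1094 -0.103  -0.0962]
```

View pics/c1.png

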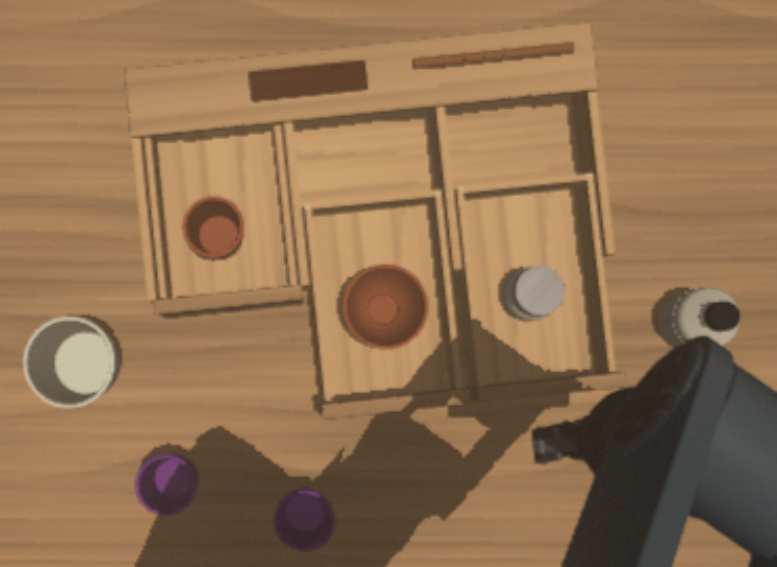

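Left drawer is shut with the cup upright at crop (212,228), and the bowl drawer has not moved. Descend at the right front.

Request:
{"api": "play_rows", "payload": {"series": [[0.01,0,0,0],[0.03,0,0,0],[0.055,0,0,0],[0.08,0,0,0],[0.1,0,0,0],[0.115,0,0,0],[0.122,0,0,0],[0.123,0,0,0],[0.123,0,0,0]]}}

```text
t: 10.55
tcp_pos: [0.4855, -0.211, 0.0505]
tool_rot: [-0.036, 0.709, 0.036, 0.703]
force: [0.4, -0.0, -0.1]
finger_gap: 0.001
```

Request:
{"api": "play_rows", "payload": {"series": [[0,0,0.004,0],[0,0,0.008,0],[0,0,0.011,0],[0,0,0.014,0],[0,0,0.017,0],[0,0,0.021,0],[0,0,0.025,0],[0,0,0.03,0],[0,0,0.035,0],[0,0,0.04,0],[0,0,0.045,0],[0,0,0.05,0],[0,0,0.055,0],[0,0,0.06,0],[0,0,0.065,0],[0,0,0.07,0],[0,0,0.075,0],[0,0,0.08,0],[0,0,0.084,0],[0,0,0.088,0]]}}

```text
t: 12.55
tcp_pos: [0.5733, -0.2021, 0.0498]
tool_rot: [-0.036, 0.709, 0.036, 0.703]
force: [-1.5, 0.4, 1.7]
finger_gap: 0.003
```

```bash
python3 look.py c2
```

```text
12.55 [ 0.5733 -0.2021  0.0498] [-1.45085928  0.36392308  1.72307542]
L 426 front-edge rel. shut (m): [0.0017 0.0048 0.0083]
M 425 front-edge rel. shut (m): [-0.1105 -0.1072 -0.1037]
R 121 front-edge rel. shut (m): [-0.0375 -0.0333 -0.0307]
```

View pics/c2.png

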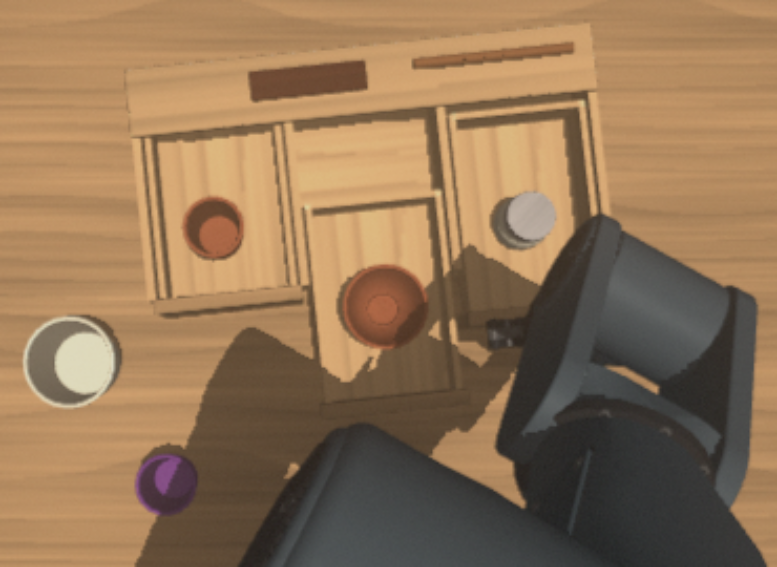

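The right drawer is about 38 mm from shut and moving well. Continue, then creep.

Request:
{"api": "play_rows", "payload": {"series": [[0,0,0.004,0],[0,0,0.008,0],[0,0,0.013,0],[0,0,0.018,0],[0,0,0.023,0],[0,0,0.027,0],[0,0,0.03,0],[0,0,0.032,0],[0,0,0.034,0],[0,0,0.035,0],[0,0,0.036,0]]}}

```text
t: 13.7
tcp_pos: [0.61, -0.1985, 0.0495]
tool_rot: [-0.036, 0.709, 0.036, 0.704]
force: [-1.3, 1.0, 0.9]
finger_gap: -0.002
```

Request:
{"api": "play_rows", "payload": {"series": [[0,0,0.001,0],[0,0,0.002,0],[0,0,0.003,0],[0,0,0.003,0]]}}

```text
t: 14.1
tcp_pos: [0.6132, -0.1982, 0.0495]
tool_rot: [-0.036, 0.709, 0.036, 0.704]
force: [-1.2, 0.8, 1.2]
finger_gap: -0.001
```

Request:
{"api": "play_rows", "payload": {"series": [[0,0,0.001,0],[0,0,0.002,0],[0,0,0.003,0],[0,0,0.003,0]]}}

```text
t: 14.5
tcp_pos: [0.6147, -0.198, 0.0495]
tool_rot: [-0.036, 0.71, 0.036, 0.703]
force: [-5.8, -0.3, 4.1]
finger_gap: 0.0
```

Request:
{"api": "play_rows", "payload": {"series": [[0,0,0.001,0],[0,0,0.002,0],[0,0,0.003,0],[0,0,0.003,0]]}}

```text
t: 14.9
tcp_pos: [0.6146, -0.198, 0.0496]
tool_rot: [-0.036, 0.712, 0.036, 0.7]
force: [-9.4, -2.9, 6.8]
finger_gap: -0.003
```

The stop is felt at x = 0.6147, as predicted. Back off, rise and move away to check.

Request:
{"api": "play_rows", "payload": {"series": [[0,0,-0.006,0],[0,0,-0.015,0],[0,0,-0.025,0],[0,0,-0.035,0],[-0.01,0,-0.045,0],[-0.03,0,-0.055,0],[-0.06,0,-0.07,0],[-0.09,0,-0.09,0],[-0.12,0,-0.11,0],[-0.14,0,-0.125,0],[-0.15,0,-0.135,0],[-0.15,0,-0.14,0],[-0.15,0,-0.14,0]]}}

```text
t: 16.2
tcp_pos: [0.4772, -0.2121, 0.2016]
tool_rot: [-0.036, 0.712, 0.036, 0.7]
force: [-1.2, 0.7, -0.3]
finger_gap: 0.001
```

```bash
python3 look.py e1; python3 - <<'E'
from station import snapshot
import cv2
a=snapshot("scene")["image"][140:420,140:500];cv2.imwrite("pics/e2.png",cv2.resize(a,None,fx=2,fy=2))
E
```

```text
16.2 [ 0.4772 -0.2121  0.2016] [-1.18223011  0.66768784 -0.26039017]
L 428 front-edge rel. shut (m): [0.0016 0.0048 0.0082]
M 426 front-edge rel. shut (m): [-0.1104 -0.1071 -0.1036]
R 423 front-edge rel. shut (m): [0.0019 0.0051 0.0085]
```

View pics/e1.png

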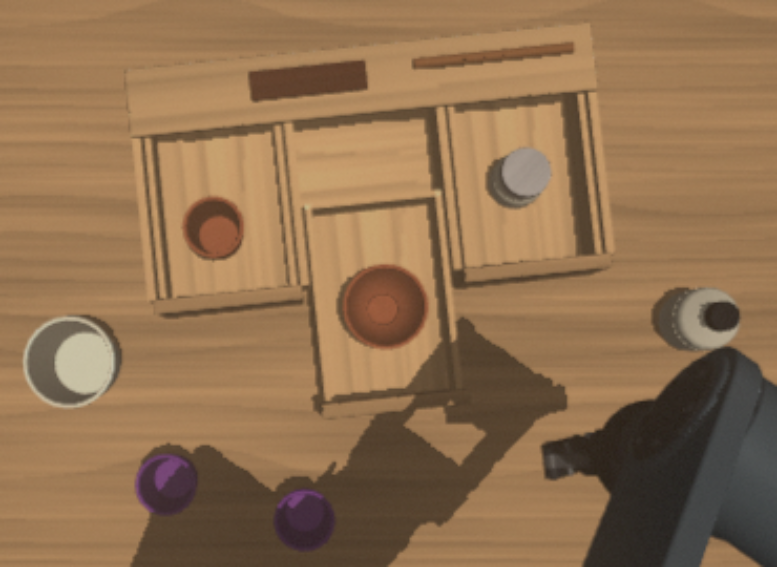

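View pics/e2.png

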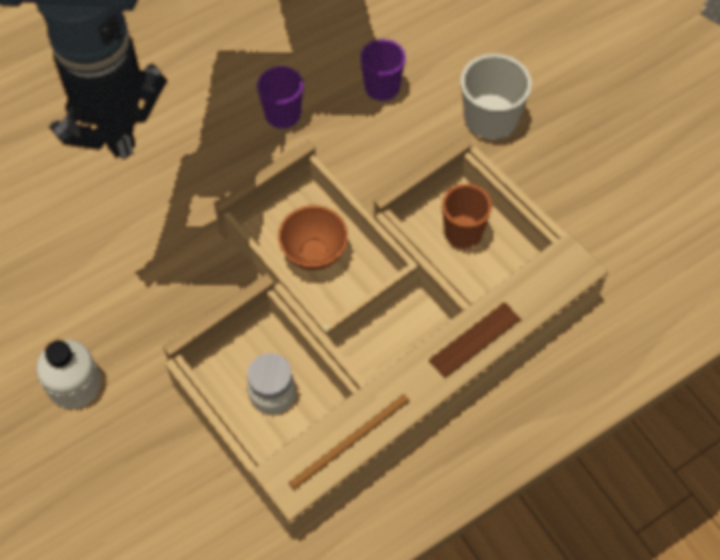

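Both views show the left and right drawers shut and the middle one unmoved. Cup, jar and bowl are upright, the bystanders are in place, and the arm is clear.

```bash
python3 -c "
from station import manip
print(manip.sign_off())"
```

```text
the job is handed in; nothing more can be done
None
```

I pushed the left drawer (cup) and the right drawer (jar) shut with the closed fingertips, and handed the job in after about 16 s of the 51 s allowed. The middle drawer, which holds the bowl, was left as it stood.

- **Drawers shut:** each was pushed until the tool stopped advancing, at about 10 N. In the last top view, the two fronts were 1.6 mm and 1.9 mm past the shut line I had worked out. That is within the accuracy of the calibration and agrees with the stops I felt.
- **Bowl drawer:** its front read the same all through, to about 0.1 mm (0.1104–0.1105 m from shut).
- **Objects:** in both the top and scene views, bowl, cup and jar stood upright. The pot, the bottle and the purple look-alikes looked unmoved. I checked these by eye only.
- **Arm:** at hand-in it was clear of everything, about 0.20 m above the bench.

No check failed or disagreed. Sign-off gave no verdict.

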